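Load the orange test adapter into the harness tester and clamp it

TASK

Get the harness tester ready for the next batch: lift the orange test adapter up and off its hook on the stand, set it (do not drop it) fully down in the tester's nest, let go, and then swing the red-knobbed clamp lever all the way down over it. Leave the blue adapter hanging on its hook and the yellow bin, tape roll and screwdriver where they are.

Things in the scene. Friction and masses are not known exactly. Their poses are not given: they have to be found in the camera images.
- test_adapter: Orange test adapter, 0.2 kg, hanging on either hook. Origin: centre of underside, z up. Block 44 (x) x 110 (y) x 35 (z) mm; above it a window 36 wide (y), z 35 to 79, between legs (54 apart outside, 24 thick in x); bridge z 79 to 91 whose underside rests on the hook; on top a black grip 24 (x) x 22 (y), z 91 to 125, to pinch across y from above. Either way round fits the nest.
- spare_adapter: Blue adapter of the same shape, hanging on the other hook; leave it alone.
- hook_stand: Fixed stand; origin on the bench midway below the two hanging places. Hooks at y +75 and -75 mm point to its -x: strap 20 wide, 6 thick, top at z 135, x +61 to -26, with an end lip (x -21 to -26) up to z 147. Crossbar at x +60 to +80, top z 142. To come free an adapter must rise 12 to 38 mm (best 25), then move 45 mm or more to -x.
- hook_tip_a (a point): Top of the lip of the hook at the stand's y = +75 mm.
- hook_tip_b (a point): Top of the lip of the hook at the stand's y = -75 mm.
- tester: Fixed grey harness tester, x -50 to +105, y -80 to +80 mm, top 20 mm high. Origin on the bench below the nest's centre, z up. A white box with three lamps on it at x 59 to 101, y -70 to 0, up to z 46; the clamp lever stands at its +x, +y corner.
- nest (a point): Centre of the nest's green floor (20 mm above the bench). The nest is a recess 52 (tester's x) by 118 (y) mm inside black walls 12 mm high and 8 mm thick: 4 mm of room on each side of the adapter's block.
- clamp_lever (a joint): Angle of the clamp lever in rad: 0 = fully down, level, pointing to the tester's -x above the adapter's block; about 1.6 to 1.8 = upright (start); positive raises it, the end stop is at 1.95. It stays where it is left (stiff hinge, about 1.5 N at the knob).
- lever_hinge (a point): The lever's pivot, at x +65, y +44, z 70 mm in the tester's frame; the axis is parallel to the tester's y.
- lever_knob (a point): Centre of the red knob at the lever's end, 135 mm from the pivot: a cylinder 22 mm in diameter and 26 mm long along the tester's y; the steel arm is 12 by 12 mm. When fully down it is at x -70, y +44, z 70 mm in the tester's frame.
- yellow_bin: Open yellow parts bin 120 by 100 by 55 mm beyond the work; bystander, origin at the centre of its underside.
- tape_roll: Black tape roll, 90 mm across and 22 high, lying flat; bystander, origin at the centre of its underside.
- screwdriver: Screwdriver 190 mm long, lying; bystander.

How it is judged (in metres and radians):
On the way, in this order (a step that is already met when the one before it is completed fails the run):
1. The orange adapter is lifted off its hook and is more than 40 mm in front of its hanging place (towards the stand's -x), its underside still more than 40 mm above the bench (x of test_adapter in the frame of hook_stand below -0.04 m and height (world z) of test_adapter above 0.04 m), for 0.1 s.
2. The orange adapter stands fully down in the nest, released by the fingers, while the clamp lever is still up (above 1.0 rad) (horizontal distance between test_adapter and nest below 0.01 m and z of test_adapter in the frame of tester below 0.024 m and angle between test_adapter's own z axis and vertical below 0.08 rad and angle between the x axis of test_adapter and the x axis of tester, either way round below 0.12 rad and contact force between test_adapter and the fingers below 0.2 N and value of joint clamp_lever above 1 rad), for 0.2 s.
3. The clamp lever is swung fully down, to less than 0.10 rad (value of joint clamp_lever below 0.1 rad), for 0.2 s.
At the end, for the whole second after the job is handed in: Orange adapter at rest fully down in the nest (within 4 mm of its floor, 10 mm of its centre, 0.08 rad of upright, 0.12 rad of its length, either way round), clamp lever below 0.10 rad; blue adapter still on its hook; it, bin, tape roll and screwdriver within 30 mm of their starts (horizontal distance between test_adapter and nest below 0.01 m and z of test_adapter in the frame of tester below 0.024 m and angle between test_adapter's own z axis and vertical below 0.08 rad and angle between the x axis of test_adapter and the x axis of tester, either way round below 0.12 rad and value of joint clamp_lever below 0.1 rad and linear speed of test_adapter below 0.02 m/s and distance of each of spare_adapter, yellow_bin, tape_roll, screwdriver from where it was at the start of the episode below 0.03 m); the robot touches nothing.
It fails at once if The orange adapter is dropped: out of the fingers it moves faster than 0.45 m/s (a fall of about 10 mm) (contact force between test_adapter and the fingers below 0.05 N and linear speed of test_adapter above 0.45 m/s).
It fails at once if The blue adapter is moved by more than 30 mm (distance of spare_adapter from where it was at the start of the episode above 0.03 m).
It fails at once if The yellow bin, the tape roll or the screwdriver is moved by more than 30 mm (distance of any of yellow_bin, tape_roll, screwdriver from where it was at the start of the episode above 0.03 m).
It also fails if it takes over 61 s, if anything falls off the work surface, if the arm or the gripper's body presses on something with over 40 N, if the wrist force passes 120 N, or if a joint passes its speed limit or range.

ROBOT

A 6-joint arm with a two-finger parallel gripper is mounted at the origin on the work surface. World frame = base frame: x ahead of the robot, y to its left, z up, the work surface at z = 0. Lengths are in mm, angles in rad, forces in N, time in s.
With the tool pointing down it reaches from about 400 to 925 mm from the base axis. Payload 12.5 kg.
Tool frame: the origin (TCP) lies between the finger pads; the fingertips stand env.tip_extent ahead of it and the grasp point (between the pads) lies 11 mm behind it (env.tip_extent is the distance from the TCP to the fingertips, in mm); z points along the fingers, y is the line along which they close (so a half turn about z gives the same grasp; the last joint's range is limited). The gripper opens to 95 mm and grips with 3 to 60 N. Pads are 20 mm wide; open, the fingers measure 119 mm over their backs; the gripper's body (75 mm by 180 mm) begins 59 mm behind the grasp point.
Start: joints at [-1.39, 0.491, 1.559, -0, 1.092, -0.106], TCP at [176.825, -599.482, 222.661] pointing down, gripper open.
Joint ranges: [-3.1, 3.1], [-0.84, 2.19], [0.05, 2.79], [-1.13, 4.28], [0.06, 2.93], [-2.69, 2.69]. Speed limits (rad/s): [2.22, 2.22, 2.79, 3.14, 3.14, 3.14].

INTERFACE

Orientations are given as [roll, pitch, yaw] about the fixed x, y, z axes, in that order (R = Rz(yaw) Ry(pitch) Rx(roll)).
In Python, from cell import env gives the robot as it stands.
- The arm moves only by the tool carry_out, never from a script. Its argument "motion" is a list of rows, each a list of 5 numbers: the shift along the tool's x, y, z in mm, then the turn about the tool's z in degrees, then the closure, from 0 (fully open) to 1 (shut). A call has 1 to 12 rows; each row shifts and turns the commanded pose from where the row before left it, along the tool's axes as they then stand; what a row does not reach is not made up. A row lasts 1/10 s, in which the tool goes at most 50 mm and 8.59 degrees, less where a joint would pass 70% of its speed; a pose out of reach is approached as far as the arm can. A call with a gripper value outside its range is refused whole. The fingers move at their own pace and stop on an object; the grip force is fixed at half the most. Time passes only in rows, so rows that do not move let the fingers close. It gives the time, the measured TCP pose, the force, the opening and the grip force at its end, in the units of the state.
- env.state(): the state, without advancing time (a new reading comes with each control period).
- env.read_camera(name): name is "scene" or "side" or "wrist"; returns a dict with "color" (420x560x3 uint8, red, green, blue), "K" (3x3 intrinsics, pixels), "dist" ([k1, k2, p1, p2, k3] as OpenCV has them; the pictures are not rectified), "R" (3x3) and "t" (3): a world point X has camera coordinates R X + t; the wrist camera has in their place "hand_eye" (4x4, takes a point from camera to tool coordinates, whose origin is the TCP and whose axes are the flange's). Camera axes: x right, y down, z forward; pixel columns grow to the right and rows downward; lengths in mm; the calibration is good to about 2 mm. A picture is of the moment at which its call begins: read the wrist's pose just before it. There is no depth.
- env.job_done(): hands the job in; it is judged then, once.
The state is a dict: "t": time; "joints": joint angles; "qvel": joint speeds; "tau": joint torques, N m; "eef_pos": TCP position; "tcp_rot": TCP orientation; "ft_force": force on the tool from outside, world axes, zero at the start; "moment": the same for the moment, N m; "opening": opening from 0.0 (shut) to 1.0 (fully open); "grip_force": force on a finger pad.
Only numpy, scipy, OpenCV 4.12 (cv2) and the standard library are available. Lean on these libraries where they do the work, as an engineer would, in place of code of your own. Each camera call takes 0.05 s, during which the arm holds its last target. There are 200 camera calls.

## Working session

There is one attempt and no reset: what is moved stays moved. The work goes in short steps, Python scripts to look and compute and a tool call to move; the robot and the scene stay as the last step left them, time stands still between calls to the robot, and variables do not carry over. Pictures are saved under pics/ and viewed, at most 10 in all, crops included, and the job is handed in when it is done.

Besides the shell and the picture viewer there is one more tool, called after "Emit:" as name(argument=value, ...), one argument or row to a line, values as JSON. carry_out: Moves the arm, as the interface text tells. Its arguments: {"type":"object","properties":{"motion":{"type":"array"}},"required":["motion"]}

```bash
mkdir -p pics; ls
python3 - <<'E'
from cell import env
import cv2,pickle
print(env.state(), env.tip_extent)
d={}
for n in("scene","side","wrist"):
    c=env.read_camera(n); d[n]=c
    cv2.imwrite(f"pics/{n}0.png",c["color"][:,:,::-1])
    print(n,{k:v for k,v in c.items() if k!="color"})
pickle.dump(d,open("c0.pkl","wb"))
E
```

```text
pics
{'t': 0.0, 'joints': array([-1.38963824e+00,  4.91563618e-01,  1.55946809e+00,  1.75541162e-05,
        1.09170993e+00, -1.05617413e-01]), 'qvel': array([-1.51584183e-03, -5.00507247e-04,  5.06644503e-05, -2.14052268e-03,
       -1.70567213e-03, -1.05499306e-04]), 'tau': array([-1.22666021e-03, -6.12640858e+01, -2.58173364e+01,  6.92242803e-02,
        4.83210117e-02, -1.20061268e-04]), 'eef_pos': array([ 176.75873864, -599.22739509,  222.05280924]), 'tcp_rot': array([-3.14045172e+00, -1.36608697e-04,  2.86767317e-01]), 'ft_force': array([0.60412735, 0.00491638, 0.45515259]), 'moment': array([-0.02597643,  0.00151234,  0.01457145]), 'grip_force': 0.0, 'opening': 0.9990158580853998} 8.0
scene {'K': array([[500.64180886,   0.        , 282.36891783],
       [  0.        , 500.64180886, 202.32892403],
       [  0.        ,   0.        ,   1.        ]]), 'dist': array([-0.14107023,  0.        ,  0.        ,  0.        ,  0.        ]), 'R': array([[-0.78081672,  0.62471109, -0.00782991],
       [ 0.52009413,  0.64301152, -0.56217282],
       [-0.34616087, -0.44302623, -0.82698272]]), 
[... 419 characters left out ...]
2808741 , -0.61569581, -0.73622578]]), 't': array([ 555.49071906,  286.98262567, 1037.1173052 ])}
wrist {'K': array([[310.60905713,   0.        , 286.88790058],
       [  0.        , 310.60905713, 205.47623192],
       [  0.        ,   0.        ,   1.        ]]), 'dist': array([-0.03977653,  0.        ,  0.        ,  0.        ,  0.        ]), 'hand_eye': array([[ 8.50391011e-04, -9.61091446e-01, -2.76229087e-01,
         7.78212510e+01],
       [ 9.99999259e-01,  5.76699376e-04,  1.07204331e-03,
        -2.04229796e-01],
       [-8.71030509e-04, -2.76229794e-01,  9.61091225e-01,
        -1.62879865e+02],
       [ 0.00000000e+00,  0.00000000e+00,  0.00000000e+00,
         1.00000000e+00]])}
```

View pics/scene0.png

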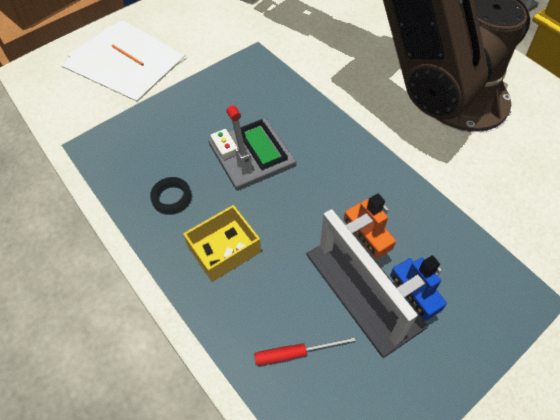

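View pics/side0.png

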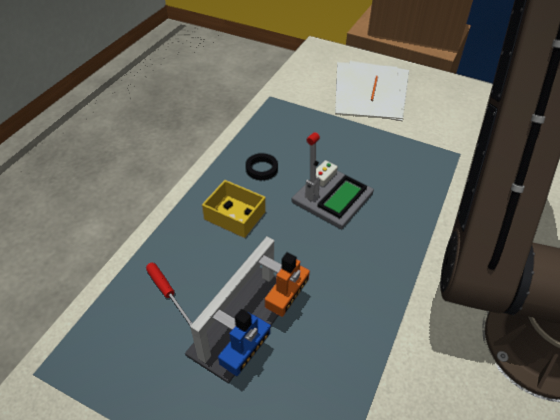

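The orange adapter hangs on the hook nearer the tester: its grip is at about (376,203) in scene and (289,262) in side. The tester is at about (255,150) and (340,195), and the lever knob at (233,113) and (313,139). I'll enlarge these areas to pick out the corners.

Run:
```python
import pickle,cv2,numpy as np
d=pickle.load(open("c0.pkl","rb"))
def crop(n,x,y,w,h,s=4):
    return cv2.resize(d[n]["color"][y:y+h,x:x+w,::-1],None,fx=s,fy=s,interpolation=cv2.INTER_CUBIC)
a=crop("scene",200,95,100,100); b=crop("side",285,125,100,100)
cv2.imwrite("pics/tester.png",np.hstack([a,b]))
a=crop("scene",305,185,145,170,3); b=crop("side",180,225,145,170,3) 
a=a[:510];cv2.imwrite("pics/stand.png",np.hstack([a,b])[:, :800] if False else cv2.resize(np.hstack([a,b]),(800,469)))
```

```text
(no output)
```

View pics/tester.png

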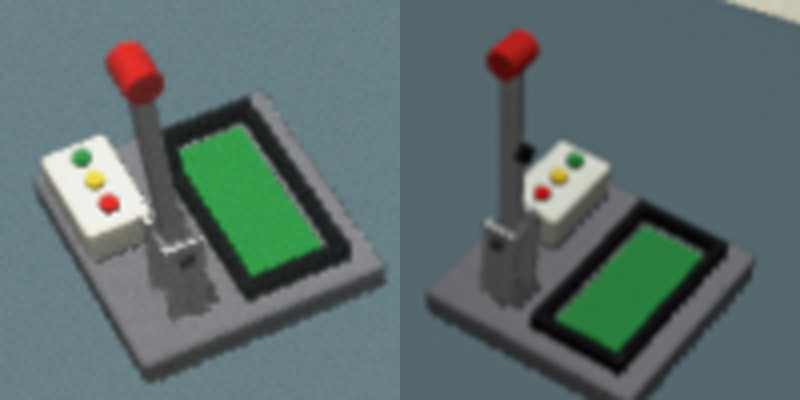

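View pics/stand.png

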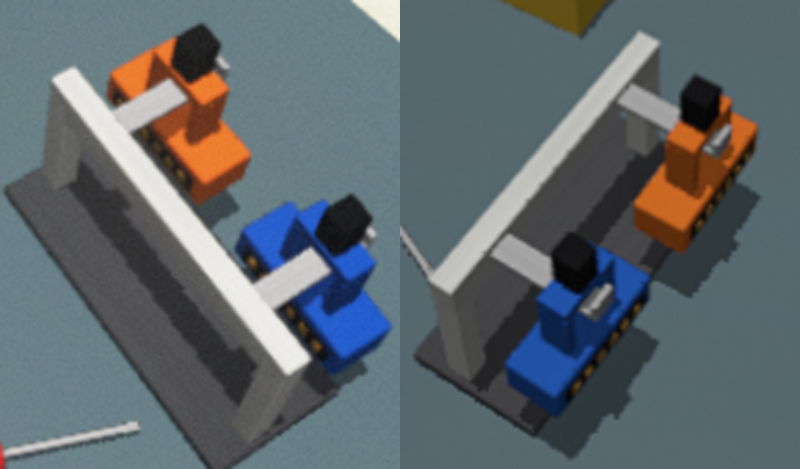

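Tester crop: the slab, nest walls and knob (crop (135,73) and (513,55)) are clear. Stand crop: orange grip at (196,53) and (700,102), blue grip at (344,223) and (575,260), and the block corners are visible. Next I'll fit the poses.

```bash
cat > h.py <<'E'
import numpy as np,cv2,pickle
from scipy.optimize import least_squares
d=pickle.load(open("c0.pkl","rb"))
def proj(n,X):
    c=d[n];return cv2.projectPoints(np.float64(X).reshape(-1,3),cv2.Rodrigues(c["R"])[0],c["t"],c["K"],c["dist"])[0][:,0]
def T(p,X):
    c,s=np.cos(p[2]),np.sin(p[2]);X=np.float64(X)
    return np.c_[p[0]+c*X[:,0]-s*X[:,1],p[1]+s*X[:,0]+c*X[:,1],X[:,2]]
def fit(obs,p0):
    # obs: (cam, localpoint, pix)
    def f(p): return np.concatenate([proj(n,T(p,[X]))[0]-px for n,X,px in obs])
    r=least_squares(f,p0,loss="soft_l1");return r.x,r.fun.reshape(-1,2).round(1)
E
python3 - <<'E'
from h import *
S=lambda u,v:np.array([200+u/4,95+v/4]);D=lambda u,v:np.array([285+u/4,125+v/4])
o=[("scene",(105,80,20),S(145,360)),("scene",(-50,80,20),S(383,266)),("scene",(-50,-80,20),S(262,95)),("scene",(105,-80,20),S(38,182)),
("scene",(-34,67,32),S(350,246)),("scene",(-34,-67,32),S(250,98)),
("side",(-50,-80,20),D(355,260)),("side",(105,80,20),D(28,295)),
("side",(-34,-67,32),D(326,242)),("side",(34,-67,32),D(242,204)),("side",(34,67,32),D(132,318)),("side",(-34,67,32),D(218,364))]
best=min((fit(o,[500,-200,y]) for y in(0,1.57,3.14,-1.57)),key=lambda r:abs(r[1]).sum());t=best[0];print("tester",best)
def tri(a,b):
    return least_squares(lambda X:np.r_[proj("scene",X)[0]-a,proj("side",X)[0]-b],[500,-100,150])
k=tri(S(135,73),D(113,55));X=k.x;c,s=np.cos(t[2]),np.sin(t[2]);r=X[:2]-t[:2]
l=np.r_[c*r[0]+s*r[1],-s*r[0]+c*r[1],X[2]];print("knob",X,l,k.fun,"ang",np.arctan2(l[2]-70,65-l[0]))
f=2.7586
S=lambda u,v:np.array([305+u/f,185+v/f]);D=lambda u,v:np.array([180+u/f,225+v/f])
g=[]
for nm,a,b in(("og",S(196,53),D(301,102)),("bg",S(343,223),D(175,260)),("obt-right",S(250,157),D(285,222))):
    k=tri(a,b);print(nm,k.x,k.fun.round(1));g.append(k.x)
v=(g[1]-g[0])[:2];print("sep",np.hypot(*v),"yaw stand",np.arctan2(-v[0],v[1]))
h=56
o=[("scene",(-22,55,h+35),S(250,157)),("scene",(22,55,h+35),S(193,180)),("scene",(22,-55,h+35),S(110,72)),("scene",(0,0,h+108),S(196,53)),
("side",(-22,-55,h+35),D(357,127)),("side",(-22,55,h+35),D(285,222)),("side",(22,55,h+35),D(237,200)),("side",(0,0,h+108),D(301,102)),("side",(-22,55,h),D(284,250))]
print("adapter",fit(o,[*g[0][:2],np.arctan2(-v[0],v[1])]))
E
```

```text
tester (array([ 5.30968636e+02, -1.82340536e+02, -1.86322553e-01]), array([[ 0. ,  3.1],
       [ 1.6,  0.7],
       [ 0.4, -1. ],
       [-1.4, -0.1],
       [ 1.1,  1.1],
       [-0.2,  0.5],
       [ 1.1, -1.6],
       [-0.8, -1. ],
       [ 1.3, -0.1],
       [-0.1, -1.7],
       [-0.5, -0.6],
       [ 1.2,  0.2]]))
knob [ 613.30379275 -154.8863815   205.88265466] [ 75.82432669  42.2312693  205.88265466] [ 0.13433014  0.4696524   0.28978107 -0.49067443] ang 1.6502878397000953
og [525.84328461 161.40870646 167.91320306] [ 0.1  0.4  0.3 -0.4]
bg [544.51276325 309.49331118 169.18681584] [ 0.3  0.8  0.6 -0.6]
obt-right [512.83384203 215.69433813  94.69536067] [-0.3 -1.  -0.7  0.8]
sep 149.2568242574912 yaw stand -0.1254114019364651
adapter (array([ 5.25478344e+02,  1.58497900e+02, -1.41772795e-01]), array([[-0.1, -0.3],
       [ 2.2,  1.9],
       [-0.7, -0.9],
       [-1.1,  0.5],
       [ 2.9, -1.3],
       [-0.2,  2.2],
       [-1.2, -0.6],
       [ 1. , -0.2],
       [-0.2,  1.2]]))
```

Emit:
carry_out(
  motion=[
    [0, 0, -20, 8, 0],
    [0, 0, -20, 8, 0],
    [0, 0, -20, 8, 0],
    [24, -44, 0, 0, 0],
    [24, -44, 0, 0, 0],
    [24, -44, 0, 0, 0],
    [24, -44, 0, 0, 0],
    [24, -44, 0, 0, 0],
    [24, -44, 0, 0, 0],
    [24, -44, 0, 0, 0],
    [24, -44, 0, 0, 0],
    [24, -44, 0, 0, 0],
  ],
)

```text
t: 1.35
eef_pos: [443.2, -234.4, 282.7]
tcp_rot: [3.141, -0.0, -0.132]
ft_force: [0.5, -0.8, -0.1]
opening: 1.003
grip_force: 0.0
```

Emit:
carry_out(
  motion=[
    [3.4, -44.6, 0, 0, 0],
    [3.4, -44.6, 0, 0, 0],
    [3.4, -44.6, 0, 0, 0],
    [3.4, -44.6, 0, 0, 0],
    [3.4, -44.6, 0, 0, 0],
    [3.4, -44.6, 0, 0, 0],
    [3.4, -44.6, 0, 0, 0],
    [3.4, -44.6, 0, 0, 0],
    [3.4, -44.6, 0, 0, 0],
    [0, 0, 0, 0, 0],
    [0, 0, 0, 0, 0],
  ],
)

```text
t: 2.45
eef_pos: [525.4, 158.4, 282.1]
tcp_rot: [3.141, 0.001, -0.13]
ft_force: [0.7, -0.1, -0.5]
opening: 0.995
grip_force: 0.0
```

```bash
cat >> h.py <<'E'
from scipy.spatial.transform import Rotation as Ro
def wrist(env,name):
    s=env.state();c=env.read_camera("wrist")
    Rt=Ro.from_euler("xyz",s["tcp_rot"]).as_matrix();H=c["hand_eye"]
    Rw=Rt@H[:3,:3];pw=Rt@H[:3,3]+s["eef_pos"]
    c["R"]=Rw.T;c["t"]=-Rw.T@pw;d["wrist"]=c
    cv2.imwrite(name,c["color"][:,:,::-1]);pickle.dump(d,open("c0.pkl","wb"))
    print(s["eef_pos"],s["tcp_rot"]);return c
E
python3 - <<'E'
from h import *
from cell import env
wrist(env,"pics/w1.png")
for p in [(0,0,181),(-12,-11,181),(12,11,181),(-22,55,91),(22,55,91),(-22,-55,91),(22,-55,91)]: print(p,proj("wrist",T([525.7,160,-.13],[p]))[0].round(1))
E
```

```text
[525.36048973 158.36003225 282.14150894] [ 3.14102938e+00  8.07736386e-04 -1.29932335e-01]
(0, 0, 181) [284.8 207.4]
(-12, -11, 181) [297.1 220.2]
(12, 11, 181) [272.2 194.2]
(-22, 55, 91) [238.7 203.7]
(22, 55, 91) [237.2 166.8]
(-22, -55, 91) [331.6 203.8]
(22, -55, 91) [333.1 166.8]
```

View pics/w1.png

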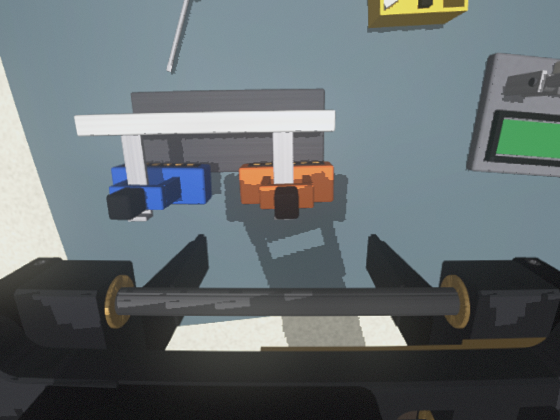

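The wrist view confirms the fit: the orange grip is at about (287,205) against a predicted (285,207), and the block edges agree within 1–2 px. The tool is in line, so I'll descend and grip.

Emit:
carry_out(
  motion=[
    [0, 0, 40, 0, 0],
    [0, 0, 40, 0, 0],
    [0, 0, 25, 0, 0],
    [0, 0, 10, 0, 0],
    [0, 0, 7, 0, 0],
    [0, 0, 0, 0, 0.8],
    [0, 0, 0, 0, 1],
    [0, 0, 0, 0, 1],
    [0, 0, 0, 0, 1],
    [0, 0, 0, 0, 1],
    [0, 0, 0, 0, 1],
    [0, 0, 0, 0, 1],
  ],
)

```text
t: 3.7
eef_pos: [525.7, 157.7, 160.7]
tcp_rot: [3.142, -0.0, -0.132]
ft_force: [0.3, 0.0, -0.4]
opening: 0.466
grip_force: 0.0
```

Emit:
carry_out(
  motion=[
    [0, 0, 0, 0, 1],
    [0, 0, 0, 0, 1],
    [0, 0, 0, 0, 1],
    [0, 0, 0, 0, 1],
    [0, 0, 0, 0, 1],
    [0, 0, 0, 0, 1],
  ],
)

```text
t: 4.3
eef_pos: [525.7, 157.7, 160.6]
tcp_rot: [-3.141, -0.0, -0.132]
ft_force: [0.7, 2.9, 0.3]
opening: 0.235
grip_force: 30.0
```

Emit:
carry_out(
  motion=[
    [0, 0, -5, 0, 1],
    [0, 0, -10, 0, 1],
    [0, 0, -10, 0, 1],
    [0, 0, 0, 0, 1],
    [0, 0, 0, 0, 1],
  ],
)

```text
t: 4.8
eef_pos: [525.7, 157.6, 186.0]
tcp_rot: [-3.142, -0.001, -0.132]
ft_force: [0.5, 0.4, -3.0]
opening: 0.226
grip_force: 30.0
```

Emit:
carry_out(
  motion=[
    [-10, 0, 0, 0, 1],
    [-15, 0, 0, 0, 1],
    [-15, 0, 0, 0, 1],
    [-15, 0, 0, 0, 1],
    [-15, 0, 0, 0, 1],
    [-10, 0, 0, 0, 1],
    [0, 0, -20, 0, 1],
    [0, 0, -20, 0, 1],
    [0, 0, 0, 0, 1],
    [0, 0, 0, 0, 1],
  ],
)

```text
t: 5.8
eef_pos: [446.0, 168.1, 225.1]
tcp_rot: [3.142, -0.0, -0.132]
ft_force: [-0.2, 0.3, -3.6]
opening: 0.228
grip_force: 30.0
```

Run:
```python
from h import *
from cell import env
c=env.read_camera("scene");a=c["color"][60:270,180:460,::-1]
w=wrist(env,"pics/x.png")["color"][:,:,::-1]
cv2.imwrite("pics/lift.png",np.hstack([cv2.resize(a,(400,300)),cv2.resize(w,(400,300))]))
```

```text
[445.82895281 168.07208984 224.70191561] [ 3.14116463e+00  9.90462654e-04 -1.32146502e-01]
```

View pics/lift.png

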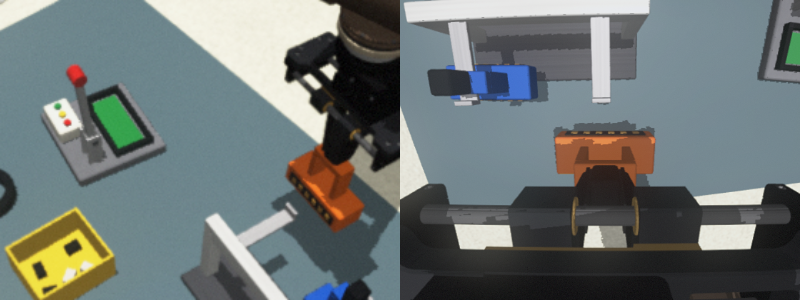

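The orange adapter is off the hook and sits square in the fingers, and the blue one is undisturbed. Next: hover just short of the nest and measure it with the wrist camera.

Emit:
carry_out(
  motion=[
    [3, 20, 0, 0, 1],
    [5, 39, 0, 0, 1],
    [5, 39, 0, 0, 1],
    [5, 39, 0, 0, 1],
    [5, 39, 0, 0, 1],
    [5, 39, 0, 0, 1],
    [5, 39, 0, 0, 1],
    [5, 39, 0, 0, 1],
    [3, 37.5, 0, 0, 1],
    [0, 0, 0, 3.1, 1],
    [0, 0, 0, 0, 1],
    [0, 0, 0, 0, 1],
  ],
)

```text
t: 7.1
eef_pos: [443.2, -164.5, 224.9]
tcp_rot: [-3.141, 0.001, -0.185]
ft_force: [-0.4, 0.0, -3.3]
opening: 0.228
grip_force: 30.0
```

Run:
```python
from h import *
from cell import env
c=wrist(env,"pics/w2.png")
P=[(34,67,32),(34,-67,32),(-34,-67,32),(-34,67,32),(-50,-80,20),(-50,80,20),(105,80,20),(105,-80,20),(26,59,20),(26,-59,20)]
for p in P: print(p,proj("wrist",T([531,-182.3,-.186],[p]))[0].round(1))
```

```text
[ 443.15444508 -164.47403119  224.90474581] [-3.14116936e+00  1.34852547e-03 -1.84775762e-01]
(34, 67, 32) [225.5  72.1]
(34, -67, 32) [350.8  72.4]
(-34, -67, 32) [347.6 137. ]
(-34, 67, 32) [228.3 136.8]
(-50, -80, 20) [355.9 150.3]
(-50, 80, 20) [219.8 150. ]
(105, 80, 20) [212.4   2.3]
(105, -80, 20) [364.1   2.8]
(26, 59, 20) [235.   81.2]
(26, -59, 20) [341.1  81.5]
```

View pics/w2.png

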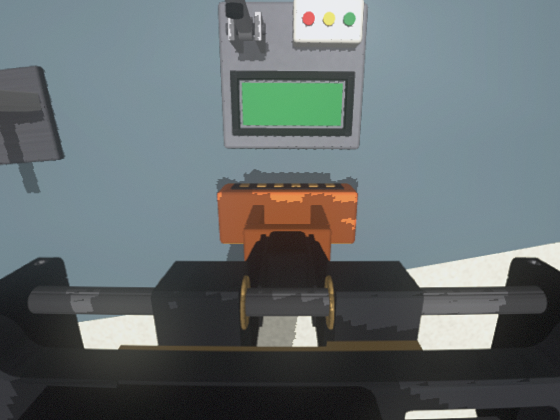

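Run:
```python
from h import *
o=[("wrist",(34,67,32),(230.5,71.5)),("wrist",(34,-67,32),(354,71.5)),("wrist",(-34,-67,32),(351.5,136)),("wrist",(-34,67,32),(232,136)),("wrist",(-50,-80,20),(359,149)),("wrist",(-50,80,20),(224,149))]
r=fit(o,[531,-182,-.186]);print(r)
c=d["wrist"]["color"].astype(int);m=(c[...,1]>100)&(c[...,0]<90)&(c[...,2]<110);m[:60]=0;m[150:]=0
ys,xs=np.nonzero(m[:,:400]);print("green",xs.min(),xs.max(),np.median(xs),ys.min(),ys.max())
t=r[0];print("green pred",[proj("wrist",T(t,[p]))[0].round(1) for p in[(26,59,20),(26,-59,20),(-26,59,20),(-26,59,32),(-26,-59,32)]])
e=np.array([443.15,-164.47]);q=t[:2]-e;y=-.185;cc,s=np.cos(y),np.sin(y)
print("tool dx,dy",cc*q[0]+s*q[1],s*q[0]-cc*q[1])
for p in[(22,55,35),(22,-55,35),(-22,55,35),(-22,-55,35),(22,55,0),(22,-55,0)]: print(p,proj("wrist",T([*e,y],[np.add(p,(0,0,224.9-104.6))]))[0].round(1))
```

```text
(array([ 5.31172930e+02, -1.86660646e+02, -1.84056298e-01]), array([[-1.1, -0.3],
       [ 0.8, -0.1],
       [-0.1,  0. ],
       [ 0.1, -0. ],
       [ 0.7,  0.3],
       [-0.5,  0.3]]))
green 44 341 323.0 70 149
green pred [array([238.8,  80.4]), array([344.9,  80.5]), array([240.5, 128.3]), array([239. , 128.7]), array([344.7, 128.7])]
tool dx,dy 90.60282155047113 5.620477565004126
(22, 55, 35) [215.4 191.6]
(22, -55, 35) [358.2 191.7]
(-22, 55, 35) [218.9 244.5]
(-22, -55, 35) [354.6 244.6]
(22, 55, 0) [224.2 182.3]
(22, -55, 0) [349.4 182.4]
```

Emit:
carry_out(
  motion=[
    [20, 1, 0, 0, 1],
    [25, 1, 0, 0, 1],
    [25, 2, 0, 0, 1],
    [20, 1, 0, 0, 1],
    [0, 0, 25, 0, 1],
    [0, 0, 25, 0, 1],
    [0, 0, 15, 0, 1],
    [0, 0, 10, 0, 1],
    [0, 0, 5, 0, 1],
    [0, 0, 0, 0, 1],
    [0, 0, 0, 0, 1],
  ],
)

```text
t: 8.25
eef_pos: [531.3, -186.4, 146.3]
tcp_rot: [3.141, -0.001, -0.186]
ft_force: [0.8, 0.0, -2.9]
opening: 0.232
grip_force: 30.0
```

Run:
```python
from h import *
from cell import env
w=wrist(env,"pics/x2.png")["color"][60:300,130:450,::-1]
b=env.read_camera("side")["color"][120:240,280:400,::-1]
cv2.imwrite("pics/pre.png",np.hstack([cv2.resize(w,(440,330)),cv2.resize(b,(330,330),interpolation=cv2.INTER_CUBIC)]))
```

```text
[ 531.32705808 -186.40734485  146.28706639] [ 3.14124219e+00 -1.03306355e-03 -1.85748322e-01]
```

View pics/pre.png

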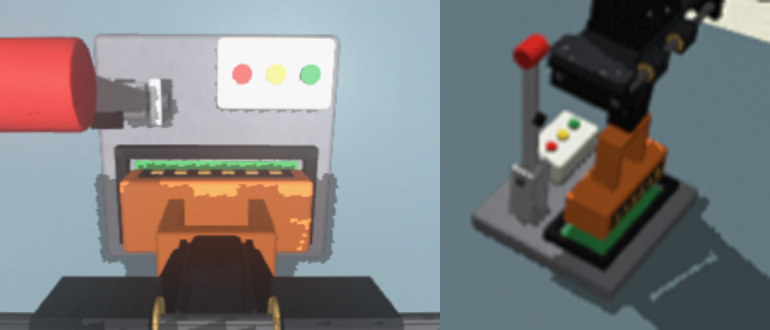

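The block (120–313) is centred over the nest walls (116–316), and both are level. I'll lower it gently.

Emit:
carry_out(
  motion=[
    [0, 0, 5, 0, 1],
    [0, 0, 5, 0, 1],
    [0, 0, 5, 0, 1],
    [0, 0, 3, 0, 1],
    [0, 0, 1.5, 0, 1],
    [0, 0, 0, 0, 1],
    [0, 0, 0, 0, 1],
  ],
)

```text
t: 9.05
eef_pos: [531.0, -186.5, 126.2]
tcp_rot: [3.141, -0.0, -0.186]
ft_force: [0.6, -0.4, -2.7]
opening: 0.232
grip_force: 30.0
```

Emit:
carry_out(
  motion=[
    [0, 0, 1, 0, 1],
    [0, 0, 0.7, 0, 1],
    [0, 0, 0.5, 0, 1],
    [0, 0, 0, 0, 1],
    [0, 0, 0, 0, 1],
  ],
)

```text
t: 9.55
eef_pos: [531.1, -186.5, 124.7]
tcp_rot: [3.141, -0.001, -0.186]
ft_force: [-1.7, 0.8, 6.3]
opening: 0.23
grip_force: 30.0
```

Contact came at the expected height (124.7 mm). Releasing and rising.

Emit:
carry_out(
  motion=[
    [0, 0, 0, 0, 0.6],
    [0, 0, 0, 0, 0.5],
    [0, 0, 0, 0, 0.5],
    [0, 0, 0, 0, 0.5],
    [0, 0, 0, 0, 0.5],
    [0, 0, 0, 0, 0.5],
    [0, 0, -10, 0, 0.5],
    [0, 0, -20, 0, 0.5],
    [0, 0, -30, 0, 0.5],
    [0, 0, -40, 0, 0.5],
    [0, 0, -40, 0, 0.5],
    [0, 0, -40, 0, 0.5],
  ],
)

```text
t: 10.75
eef_pos: [530.6, -186.2, 306.5]
tcp_rot: [3.141, -0.001, -0.186]
ft_force: [0.9, -0.3, 0.0]
opening: 0.496
grip_force: 0.0
```

Emit:
carry_out(
  motion=[
    [35, -15, 0, 0, 1],
    [35, -15, 0, 0, 1],
    [36, -14, 0, 0, 1],
    [0, 0, 0, 0, 1],
    [0, 0, 0, 0, 1],
    [0, 0, 0, 0, 1],
    [0, 0, 0, 0, 1],
    [0, 0, 0, 0, 1],
    [0, 0, 0, 0, 1],
  ],
)

```text
t: 11.65
eef_pos: [642.9, -163.1, 304.4]
tcp_rot: [3.141, -0.0, -0.187]
ft_force: [0.4, 0.1, 1.0]
opening: 0.001
grip_force: 0.0
```

Run:
```python
from h import *
from cell import env
w=wrist(env,"pics/x3.png")["color"][:,:,::-1]
d["side"]=env.read_camera("side")
b=d["side"]["color"][110:230,270:390,::-1]
cv2.imwrite("pics/placed.png",np.hstack([cv2.resize(w,(440,330)),cv2.resize(b,(330,330),interpolation=cv2.INTER_CUBIC)]))
print("side knob px pred 1.65",proj("side",T([531,-186.5,-.185],[(75.8,44,204.6)])))
t=[531,-186.5,-.185]
print("crop px of block top corners+wall",[((proj("side",T(t,[p]))[0]-[270,110])*2.75).round(0) for p in[(-22,55,55),(-22,-55,55),(-34,67,32),(-34,-67,32),(75.8,44,204.6)]])
```

```text
[ 642.93423149 -163.05808025  304.35957844] [ 3.14142349e+00 -4.68404769e-04 -1.86664870e-01]
side knob px pred 1.65 [[313.77872272 138.07869572]]
crop px of block top corners+wall [array([194., 258.]), array([256., 189.]), array([196., 289.]), array([270., 204.]), array([120.,  77.])]
```

View pics/placed.png

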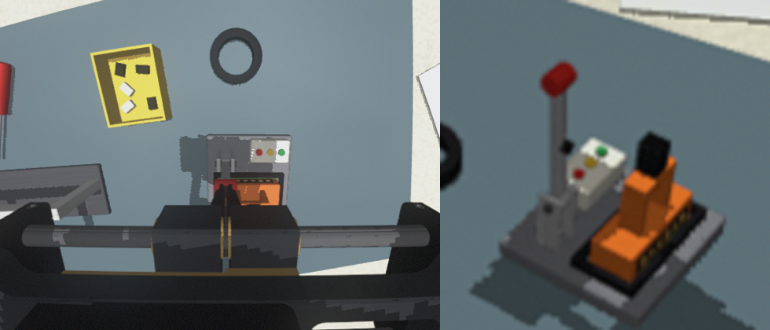

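The adapter is seated in the nest. The knob, at (118,79) in the side crop against a predicted (120,77), confirms a lever angle of about 1.65. Next I'll descend behind the knob.

Emit:
carry_out(
  motion=[
    [0, 0, 30, 0, 1],
    [0, 0, 40, 0, 1],
    [0, 0, 30, 0, 1],
    [0, 0, 0, 0, 1],
    [-10, 0, -0.5, 0, 1],
    [-10, 0, -0.5, 0, 1],
    [-12, 0, -0.5, 0, 1],
    [-12, 0, -0.5, 0, 1],
  ],
)

```text
t: 12.55
eef_pos: [599.6, -154.6, 208.0]
tcp_rot: [3.141, -0.003, -0.186]
ft_force: [2.2, -0.7, -1.0]
opening: 0.003
grip_force: 0.7
```

Emit:
carry_out(
  motion=[
    [-13, 0, 3, 0, 1],
    [-13, 0, 3, 0, 1],
    [-13, 0, 2, 0, 1],
    [-13, 0, 2, 0, 1],
    [-12, 0, 7, 0, 1],
    [-12, 0, 7, 0, 1],
    [-10.5, 0, 9.5, 0, 1],
    [-10.5, 0, 9.5, 0, 1],
  ],
)

```text
t: 13.35
eef_pos: [504.4, -136.7, 164.8]
tcp_rot: [3.141, -0.004, -0.186]
ft_force: [1.3, -0.5, 0.7]
opening: 0.004
grip_force: 0.3
```

Emit:
carry_out(
  motion=[
    [-8, 0, 12, 0, 1],
    [-8, 0, 12, 0, 1],
    [-6, 0, 13, 0, 1],
    [-6, 0, 13, 0, 1],
    [-4, 0, 10, 0, 1],
    [-3, 0, 7, 0, 1],
    [0, 0, 4, 0, 1],
    [0, 0, 3, 0, 1],
    [0, 0, 0, 0, 1],
  ],
)

```text
t: 14.25
eef_pos: [470.6, -130.4, 89.2]
tcp_rot: [3.141, -0.001, -0.186]
ft_force: [-0.4, 0.5, 1.2]
opening: 0.005
grip_force: 0.5
```

Emit:
carry_out(
  motion=[
    [0, 0, 1, 0, 1],
    [0, 0, 0.5, 0, 1],
    [0, 0, 0, 0, 1],
    [0, 0, 0, 0, 1],
  ],
)

```text
t: 14.65
eef_pos: [470.6, -130.4, 88.6]
tcp_rot: [3.141, -0.001, -0.186]
ft_force: [-3.8, 0.8, 15.7]
opening: 0.003
grip_force: 8.2
```

The stop is reached (16 N), so the lever is down. I'll retreat straight up and check.

Emit:
carry_out(
  motion=[
    [0, 0, -5, 0, 1],
    [0, 0, -20, 0, 1],
    [-10, 0, -40, 0, 1],
    [-10, 0, -45, 0, 1],
    [-10, 0, -45, 0, 1],
    [0, 0, -20, 0, 1],
    [0, 0, 0, 0, 1],
    [0, 0, 0, 0, 1],
  ],
)

```text
t: 15.45
eef_pos: [440.8, -124.6, 262.3]
tcp_rot: [3.141, -0.001, -0.186]
ft_force: [0.1, -0.6, -1.4]
opening: 0.002
grip_force: 0.0
```

Run:
```python
from h import *
from cell import env
a=env.read_camera("scene")["color"][:,:,::-1];b=env.read_camera("side")["color"][110:230,270:390,::-1]
cv2.imwrite("pics/end.png",np.hstack([cv2.resize(a,(440,330)),cv2.resize(b,(330,330),interpolation=cv2.INTER_CUBIC)]))
print((proj("side",T([531,-186.5,-.185],[(-70,44,70)]))[0]-[270,110])*2.75+[440,0])
```

```text
[689.68327341 262.89576239]
```

View pics/end.png

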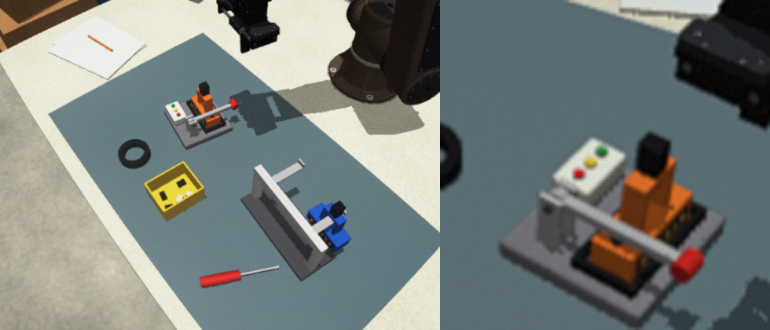

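The knob is at (688,265) against (690,263) predicted for fully down. The adapter is seated, and the blue adapter, bin, tape and screwdriver look unmoved. Handing in.

```bash
python3 -c "
from cell import env
print(env.job_done())"
```

```text
the job is handed in; nothing more can be done
None
```

The job is handed in after about 15 s of robot time: the orange adapter sits in the nest, the clamp lever is down over it, and the last picture shows nothing else moved; the hand-in returned no verdict.

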